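# Put the spare heat sink away behind the latched sliding door

### The job

Put the aluminium heat sink away in the spares compartment of the pine shelf unit: reach down into the gap at the end of the acrylic door, press the sprung steel catch down and, with it held down, pull the door open along the top. Set the heat sink down inside the compartment, flat on its base with the fins up (do not drop it in), then slide the door shut until it latches again, leaving everything else on the table where it lies.

Things in the scene. Friction and masses are not known exactly. Their poses are not given: they have to be found in the camera images.
- shelf_unit: fixed low pine shelf unit, 199 (own x) by 380 (own y) by 143 mm tall; origin under its centre, own x away from the robot, own y (to the robot's left) the way the door opens. A horizontal clear acrylic door, top face 140 mm above the worktop, slides over a compartment in its top. Shut, it leaves an open finger gap 175 mm wide (x) from the end wall at y -178 to the door edge at y -120 mm.
- pad (a point): top centre of the sprung steel press pad of the catch, down in the finger gap, 60 (x) by 54 mm (y), at rest 17 mm below the door's top face. Unit's axes; the gap's middle is 2 mm to -y. Beside it under the door's edge, hidden, two tongues hold the door's lip at x -66 to -48 and +48 to +66 mm; between them a finger can pass on along +y at pressed-pad depth.
- catch (a joint): how far the catch is pushed down, m: 0 up (about 3 N), 0.012 bottom stop (8 N); springs back. From 0.007 the door is free; with the door 7 to 14 mm open its lip keeps the catch down, past 25 mm the catch is up again behind it. On shutting, the lip rides over the sloped tongues by itself (5 to 15 N) and the catch springs up when the door is within 5 mm of shut.
- door (a joint): travel of the door along the unit's +y, m: 0 shut, 0.145 open stop. Locked it has 5 mm play. Slides at about 2 N, stays where left. Its leading edge (unit y -120 mm + travel) is an aluminium lip, 6 mm thick, from the top face to 14 mm below, full width: a finger in the gap pulls on it. No obstacle above 106 mm over the worktop in the finger's way but the catch.
- grip_strip (a point): centre of a straight aluminium grip strip standing on the acrylic door, 80 mm along unit x, 6 mm thick along y, 16 mm high (this point is 8 mm above the door's top face), 35 mm behind the leading edge. Fingertips set down on its +y side can push the door shut (towards -y).
- bay (a point): centre of the compartment's floor, 85 mm above the worktop (55 below the door's top face), unit's axes. Free floor 147 mm along x, 120 mm along y; door fully open, all but the last 5 mm (+y) is open from above. At its -y side a step 19 mm high under the catch, at +x a fixed row of spares 24 mm high. What lies in it must stay under 41 mm tall to clear the door.
- heat_sink_center (a point): centre (15 mm above the base) of the loose aluminium heat sink, a finned block 60 mm (own x) by 40 mm (own y) by 30 mm tall, fins along its own x, own z up, 90 to 180 g, standing on its base on the worktop; grasp it across its 40 mm.
- remote: cream remote control housing, a rounded bar 95 x 42 x 20 mm, origin under its centre. Bystander; do not disturb.
- bulb: small frosted halogen bulb 49 mm tall standing on a white ceramic foot 28 x 20 mm, origin under its centre. Bystander, fragile; do not disturb.
- slide_mount: flat grey plastic slide mount 50 x 50 x 4 mm, origin under its centre. Bystander; do not disturb.
- lens_brush: wooden-handled lens brush, 140 mm long, lying on the worktop. Bystander; do not disturb.
- lens_barrel: black round lens barrel, 48 mm across and 50 mm tall, standing, origin under its centre. Bystander; do not disturb.
- screwdriver: small screwdriver, 130 mm long, lying on the worktop. Bystander; do not disturb.

How it is judged:
On the way, in this order (a step that is already met when the one before it is completed fails the run):
1. with the catch down, the door begins to open (value of joint catch above 0.004 m and value of joint door above 0.007 m).
2. the door is slid open (by 80 mm or more) (value of joint door above 0.08 m), for 0.1 s.
3. the heat sink lies flat on the compartment's floor, let go (z of heat_sink_center in the frame of bay between 0.008 and 0.021 m and x of heat_sink_center in the frame of bay between -0.073 and 0.073 m and y of heat_sink_center in the frame of bay between -0.06 and 0.06 m and angle between heat_sink_center's own z axis and vertical below 0.15 rad and contact force between the fingers and heat_sink below 0.1 N and linear speed of heat_sink below 0.03 m/s), for 0.2 s.
At the end, for the whole second after the job is handed in: The heat sink rests still and flat (within 0.15 rad, fins up) on the compartment's floor, and the door is shut (within 6 mm of its end) with the catch sprung back up (within 3 mm of the top) (z of heat_sink_center in the frame of bay between 0.008 and 0.021 m and x of heat_sink_center in the frame of bay between -0.073 and 0.073 m and y of heat_sink_center in the frame of bay between -0.06 and 0.06 m and angle between heat_sink_center's own z axis and vertical below 0.15 rad and linear speed of heat_sink below 0.02 m/s and value of joint door below 0.006 m and value of joint catch below 0.003 m); the robot touches nothing.
It fails at once if the heat sink is dropped into the compartment (faster than 0.7 m/s there) (linear speed of heat_sink above 0.7 m/s and z of heat_sink_center in the frame of bay below 0.06 m and horizontal distance between heat_sink_center and bay below 0.09 m).
It fails at once if another loose thing on the table (remote, bulb, slide mount, brush, lens barrel, screwdriver) is moved by more than 30 mm (distance of any of remote, bulb, slide_mount, lens_brush, lens_barrel, screwdriver from where it was at the start of the episode above 0.03 m).
It also fails if it takes over 67 s, if anything falls off the work surface, if the arm or the gripper's body presses on something with over 40 N, if the wrist force passes 120 N, or if a joint passes its speed limit or range.

### The arm

A 6-joint arm with a two-finger parallel gripper is mounted at the origin on the work surface. World frame = base frame: x ahead of the robot, y to its left, z up, the work surface at z = 0. Lengths are in m, angles in rad, forces in N, time in s.
With the tool pointing down it reaches from about 0.4 to 0.825 m from the base axis. Payload 7 kg.
Tool frame: the origin (TCP) lies on the centre line of the jaws, within the pads' length; the fingertips stand 22 mm ahead of it and the grasp point (between the pads) lies 3 mm ahead of it; z points along the fingers, y is the line along which they close (so a half turn about z gives the same grasp; the last joint's range is limited). The gripper opens to 88 mm and grips with 3 to 60 N. Pads are 19 mm wide; open, the fingers measure 130 mm over their backs; the gripper's body (78 mm by 193 mm) begins 47 mm behind the grasp point.
Start: joints at [1.542, 0.359, 0.012, 0, -1.224, -0.288], TCP at [0.21, 0.641, 0.249] pointing down, gripper open.
Joint ranges: [-3.07, 3.07], [-1.43, 2.12], [-1.02, 1.25], [-3.03, 1.67], [-3.05, -0], [-3.03, 3.03]. Speed limits (rad/s): [2.39, 2.39, 3.01, 3.14, 3.14, 3.14].

### API

Orientations are given as [roll, pitch, yaw] about the fixed x, y, z axes, in that order (R = Rz(yaw) Ry(pitch) Rx(roll)).
In Python, from station import monitor, viewer, order gives the robot as it stands. The module is installed in compiled form; this text tells all that it offers.
- The arm moves only by the tool servo_tool, never from a script. Its argument "targets" is a list of rows, each an object with "angular": the turn, a rotation vector about the tool's x, y, z in degrees, a list of three; "xyz": the shift along the tool's x, y, z in cm, a list of three; "claw": the finger opening in cm, from 0 to 8.76. A call has 1 to 20 rows; each row shifts and turns the commanded pose from where the row before left it, along the tool's axes as they then stand; what a row does not reach is not made up. A row lasts 1/10 s, in which the tool goes at most 50 mm and 8.59 degrees, less where a joint would pass 70% of its speed; a pose out of reach is approached as far as the arm can. A call is refused whole if a number of a shift passes 5 or a number of a turn 8.59, either way. A call with a gripper value outside its range is refused whole. The fingers move at their own pace and stop on an object; "force" is the grip in N (left out, the last holds). Time passes only in rows, so rows that do not move let the fingers close. It gives the time, the measured TCP pose, the force, the opening and the grip force at its end, in the units of the state.
- monitor.get_state(): the state, without advancing time (a new reading comes with each control period).
- viewer.grab_frame(name): name is "side" or "top" or "wrist"; returns a dict with "color" (400x640x3 uint8, blue, green, red), "fovy" (degrees; the focal length in pixels is half the picture's height over the tangent of half this angle, whatever the lens; pixels are square), "cx", "cy" (the principal point, pixels), "R" (3x3) and "t" (3): a world point X has camera coordinates R X + t. Camera axes: x right, y down, z forward; pixel columns grow to the right and rows downward; lengths in m; the calibration is good to about 2 mm. A picture is of the moment at which its call begins. There is no depth.
- order.job_done(): hands the job in; it is judged then, once.
The state is a dict: "t": time; "q": joint angles; "qd": joint speeds; "joint_efforts": joint torques, N m; "eef_pos": TCP position; "ee_rot": TCP orientation; "force": force on the tool from outside, world axes, zero at the start; "moment": the same for the moment, N m; "width": finger opening in m; "gripper_force": force on a finger pad.
Only numpy, scipy, OpenCV 4.12 (cv2) and the standard library are available. Lean on these libraries where they do the work, as an engineer would, in place of code of your own. Each camera call takes 0.05 s, during which the arm holds its last target. There are 200 camera calls.

## Working session

There is one attempt and no reset: what is moved stays moved. The work goes in short steps, Python scripts to look and compute and a tool call to move; the robot and the scene stay as the last step left them, time stands still between calls to the robot, and variables do not carry over. Pictures are saved under pics/ and viewed, at most 12 in all, crops included, and the job is handed in when it is done.

Besides the shell and the picture viewer there is one more tool, called after ">>>" as name(argument=value, ...) on one line, values as JSON. servo_tool: Moves the arm, as the interface text tells. Its arguments: {"type":"object","properties":{"targets":{"type":"array"},"force":{"type":"number"}},"required":["targets"]}

```bash
mkdir -p pics
cat > h.py <<'E'
import numpy as np, cv2
from station import monitor, viewer, order
def grab(n):
    f=viewer.grab_frame(n); f['f']=200/np.tan(np.radians(f['fovy'])/2) if f['color'].shape[0]==400 else None
    f['R']=np.array(f['R']);f['t']=np.array(f['t']); return f
def ray(f,u,v):
    d=f['R'].T@np.array([(u-f['cx'])/f['f'],(v-f['cy'])/f['f'],1]); o=-f['R'].T@f['t']; return o,d/np.linalg.norm(d)
def onz(f,u,v,z):
    o,d=ray(f,u,v); return o+d*(z-o[2])/d[2]
def tri(*obs):
    A=np.zeros((3,3));b=np.zeros(3)
    for f,u,v in obs:
        o,d=ray(f,u,v);P=np.eye(3)-np.outer(d,d);A+=P;b+=P@o
    p=np.linalg.solve(A,b); return p
def proj(f,X):
    c=f['R']@np.array(X)+f['t']; return f['f']*c[0]/c[2]+f['cx'],f['f']*c[1]/c[2]+f['cy']
E
python3 - <<'E'
from h import *
import pickle
print(monitor.get_state())
for n in ['top','side','wrist']:
    f=grab(n); pickle.dump(f,open(n+'0.pkl','wb')); cv2.imwrite(f'pics/{n}0.png',f['color'])
    print(n,f['color'].shape,f['fovy'],f['cx'],f['cy'],-f['R'].T@f['t'],f['R'].round(3).tolist())
E
```

```text
{'t': 0.0, 'q': array([ 1.54211727e+00,  3.59407606e-01,  1.10862004e-02, -3.38707875e-04,
       -1.22408139e+00, -2.88110818e-01]), 'qd': array([-1.14764549e-04,  1.23485109e-03, -2.42041117e-04, -2.25490262e-04,
       -3.48693026e-04, -6.97271985e-05]), 'joint_efforts': array([ 7.31876244e-04, -5.82722676e+01,  2.93048984e+01,  6.99690118e+00,
        7.00510878e-03, -1.74358020e-04]), 'eef_pos': array([0.21015367, 0.64099729, 0.24762321]), 'ee_rot': array([ 3.13996192e+00, -1.51224072e-04, -3.16905103e-01]), 'force': array([-0.36315481, -0.22418979, -0.09814355]), 'moment': array([-0.01878132,  0.07458046, -0.00990583]), 'gripper_force': 0.0, 'width': 0.08753697734746867}
top (400, 640, 3) 47.324086059257 319.887964192255 198.86828579630674 [ 0.30800919 -0.10466405  1.30010457] [[0.003, -1.0, 0.005], [-0.989, -0.003, -0.147], [0.147, -0.004, -0.989]]
side (400, 640, 3) 48.750686045668076 325.6471026848345 196.47046968525075 [ 0.45510001 -0.91939821  0.56595774] [[0.999, -0.051, -0.011], [-0.034, -0.472, -0.881], [0.04, 0.88, -0.473]]
wrist (400, 640, 3) 60.37566645630673 319.47128185402676 192.7863251346804 [0.2882575  0.61527654 0.38409533] [[-0.311, -0.95, 0.002], [-0.905, 0.297, 0.305], [-0.291, 0.093, -0.952]]
```

View pics/top0.png

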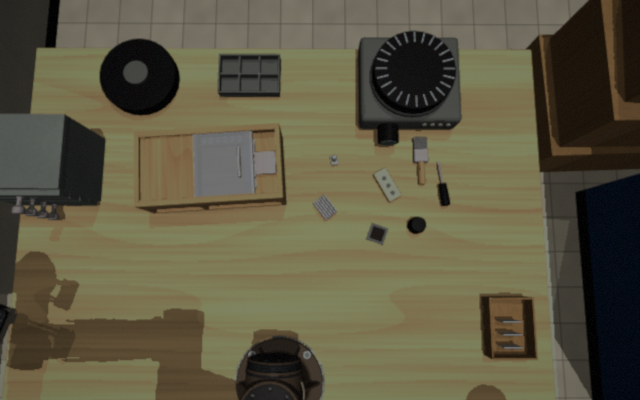

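View pics/side0.png

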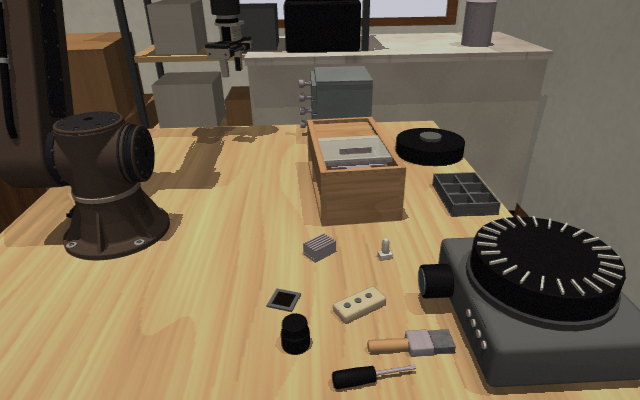

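The top view shows the shelf unit (x 135–285, y 125–210 px) with the finger gap and pad near (264,162), the heat sink at (324,208), and the bystanders to its right. The side view shows the unit at (355,165) and the heat sink at (320,247). Next I'll zoom in on both.

Run:
```python
from h import *
import pickle
t=pickle.load(open('top0.pkl','rb'))['color'];s=pickle.load(open('side0.pkl','rb'))['color']
def g(a): return cv2.convertScaleAbs(a,alpha=1.4)
cv2.imwrite('pics/topc.png',cv2.resize(g(t[115:230,130:346]),None,fx=3.7,fy=3.7,interpolation=cv2.INTER_CUBIC))
cv2.imwrite('pics/sidec.png',cv2.resize(g(s[112:265,295:415]),None,fx=3.9,fy=3.9,interpolation=cv2.INTER_CUBIC))
```

```text
(no output)
```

View pics/topc.png

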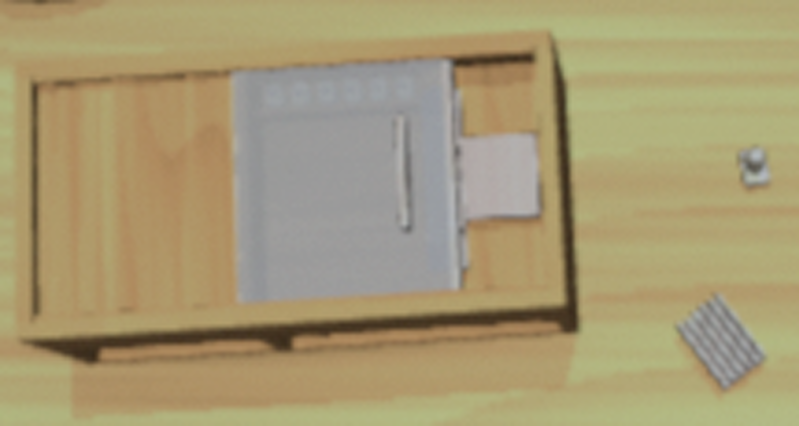

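View pics/sidec.png

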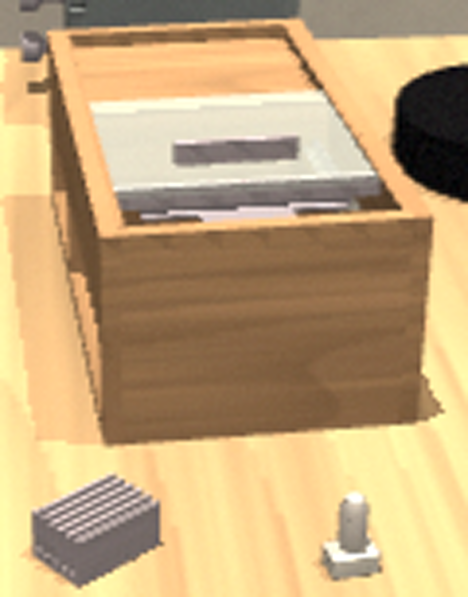

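The crops show the unit's top corners (topc ≈ (17,68), (551,33), (577,310), (22,342)), the pad (460–540, 135–217), the grip strip (403, 115–230), the door lip (457, 60–290), and four clear top corners of the heat sink in both views.

Run:
```python
from h import *
import pickle
t=pickle.load(open('top0.pkl','rb'));s=pickle.load(open('side0.pkl','rb'))
T=lambda u,v:((u+.5)/3.7-.5+130,(v+.5)/3.7-.5+115)
S=lambda u,v:((u+.5)/3.9-.5+295,(v+.5)/3.9-.5+112)
def tr(a,b): return tri((t,*T(*a)),(s,*S(*b))).round(4)
print('unit corners tri: nl-right(-x,-y)',tr((575,308),(101,240)),'(+x,-y)',tr((551,33),(432,213)),'(+x,+y)',tr((17,68),(302,21)),'(-x,+y)',tr((20,340),(48,33)))
for p in [(575,308),(551,33),(17,68),(20,340)]: print('  z.143',onz(t,*T(*p),.143).round(4))
print('lip ends',onz(t,*T(458,290),.14).round(4),onz(t,*T(450,60),.14).round(4))
print('pad corners',[onz(t,*T(*p),.123).round(4) for p in [(540,215),(537,135),(462,137),(465,220)]])
print('strip tri', tr((407,230),(173,141)),tr((400,115),(298,136)))
print('strip',onz(t,*T(407,229),.156).round(4),onz(t,*T(400,116),.156).round(4))
H=[tr((676,327),(33,513)),tr((716,293),(112,475)),tr((765,356),(160,510)),tr((725,390),(80,548))]
# order check
for h in H: print('hs',h)
Z=[onz(t,*T(*p),.03) for p in [(676,327),(716,293),(765,356),(725,390)]]
Z=np.array(Z);print(Z.round(4),Z.mean(0),[np.linalg.norm(Z[i]-Z[(i+1)%4]).round(4) for i in range(4)])
e=Z[0]+Z[1]-Z[2]-Z[3];print('yaw long',np.degrees(np.arctan2(e[1],e[0])))
Zs=np.array([onz(s,*S(*p),.03) for p in [(33,513),(112,475),(160,510),(80,548)]]);print(Zs.round(4),Zs.mean(0))
print('bulb top,z.049',onz(t,*T(755,157),.045),'foot',onz(t,*T(755,180),.005))
```

```text
unit corners tri: nl-right(-x,-y) [ 0.484  -0.0202  0.1419] (+x,-y) [ 0.6808 -0.0007  0.1434] (+x,+y) [0.657  0.3784 0.1379] (-x,+y) [0.4597 0.3635 0.1392]
  z.143 [ 0.4825 -0.0203  0.143 ]
  z.143 [ 6.799e-01 -6.000e-04  1.430e-01]
  z.143 [0.6526 0.3761 0.143 ]
  z.143 [0.4589 0.362  0.143 ]
lip ends [0.4953 0.0614 0.14  ] [0.6607 0.071  0.14  ]
pad corners [array([0.5523, 0.0069, 0.123 ]), array([0.6106, 0.01  , 0.123 ]), array([0.6089, 0.0636, 0.123 ]), array([0.5484, 0.0601, 0.123 ])]
strip tri [0.5353 0.0954 0.1551] [0.6167 0.103  0.1531]
strip [0.5352 0.0952 0.156 ] [0.6153 0.1024 0.156 ]
hs [ 0.4643 -0.0914  0.0081]
hs [ 0.497  -0.1198  0.0479]
hs [ 0.4859 -0.1558  0.0426]
hs [ 4.537e-01 -1.260e-01 -1.000e-04]
[[ 0.4852 -0.089   0.03  ]
 [ 0.5115 -0.1193  0.03  ]
 [ 0.4633 -0.1565  0.03  ]
 [ 0.4373 -0.1262  0.03  ]] [ 0.47432009 -0.12275261  0.03      ] [np.float64(0.0401), np.float64(0.0609), np.float64(0.0399), np.float64(0.0607)]
yaw long 37.76181248411594
[[ 0.4414 -0.1311  0.03  ]
 [ 0.4866 -0.0959  0.03  ]
 [ 0.5113 -0.1329  0.03  ]
 [ 0.4662 -0.1658  0.03  ]] [ 0.47636931 -0.13140628  0.03      ]
bulb top,z.049 [ 0.61410236 -0.14867218  0.045     ] foot [ 0.60536172 -0.1500425   0.005     ]
```

>>> servo_tool(targets=[{"angular":[0,0,0],"xyz":[3.36,2.9,0],"claw":0},{"angular":[0,0,0],"xyz":[3.36,2.9,0],"claw":0},{"angular":[0,0,0],"xyz":[3.36,2.9,0],"claw":0},{"angular":[0,0,0],"xyz":[3.36,2.9,0],"claw":0},{"angular":[0,0,0],"xyz":[3.36,2.9,0],"claw":0},{"angular":[0,0,0],"xyz":[3.36,2.9,0],"claw":0},{"angular":[0,0,0],"xyz":[3.36,2.9,0],"claw":0},{"angular":[0,0,0],"xyz":[3.36,2.9,0],"claw":0},{"angular":[0,0,0],"xyz":[3.36,2.9,0],"claw":0},{"angular":[0,0,0],"xyz":[3.36,2.9,0],"claw":0},{"angular":[0,0,0],"xyz":[3.36,2.9,0],"claw":0},{"angular":[0,0,0],"xyz":[3.36,2.9,0],"claw":0},{"angular":[0,0,0],"xyz":[3.36,2.9,0],"claw":0},{"angular":[0,0,0],"xyz":[3.36,2.9,0],"claw":0},{"angular":[0,0,0],"xyz":[3.36,2.9,0],"claw":0},{"angular":[0,0,0],"xyz":[3.36,2.9,0],"claw":0}])

```text
t: 1.75
eef_pos: [0.5772, 0.0312, 0.2485]
ee_rot: [-3.142, 0.0, -0.317]
force: [1.2, 1.0, -0.3]
width: 0.0007
gripper_force: 0.0
```

>>> servo_tool(targets=[{"angular":[0,0,8.45],"xyz":[0,0,0],"claw":0},{"angular":[0,0,8.45],"xyz":[0,0,0],"claw":0},{"angular":[0,0,8.45],"xyz":[0,0,0],"claw":0},{"angular":[0,0,8.45],"xyz":[0,0,0],"claw":0},{"angular":[0,0,8.45],"xyz":[0,0,0],"claw":0},{"angular":[0,0,8.45],"xyz":[0,0,0],"claw":0},{"angular":[0,0,8.45],"xyz":[0,0,0],"claw":0},{"angular":[0,0,8.45],"xyz":[0,0,0],"claw":0},{"angular":[0,0,0],"xyz":[0,0,0],"claw":0},{"angular":[0,0,0],"xyz":[0,0,0],"claw":0}])

```text
t: 2.75
eef_pos: [0.5765, 0.033, 0.2484]
ee_rot: [3.141, -0.0, -1.492]
force: [-0.0, 1.1, 0.6]
width: 0.0003
gripper_force: 0.0
```

Run:
```python
from h import *
import pickle
f=grab('wrist'); pickle.dump(f,open('w1.pkl','wb')); cv2.imwrite('pics/w1.png',cv2.resize(cv2.convertScaleAbs(f['color'],alpha=1.3),(800,500)))
s=monitor.get_state();print(s['t'],s['eef_pos'],s['ee_rot'],s['force'],-f['R'].T@f['t'])
```

```text
2.8 [0.57651777 0.03296912 0.24842884] [ 3.14134867e+00 -4.41771294e-05 -1.49256128e+00] [-0.28145752  0.44362021  0.16338716] [ 0.582024   -0.0499798   0.38477595]
```

View pics/w1.png

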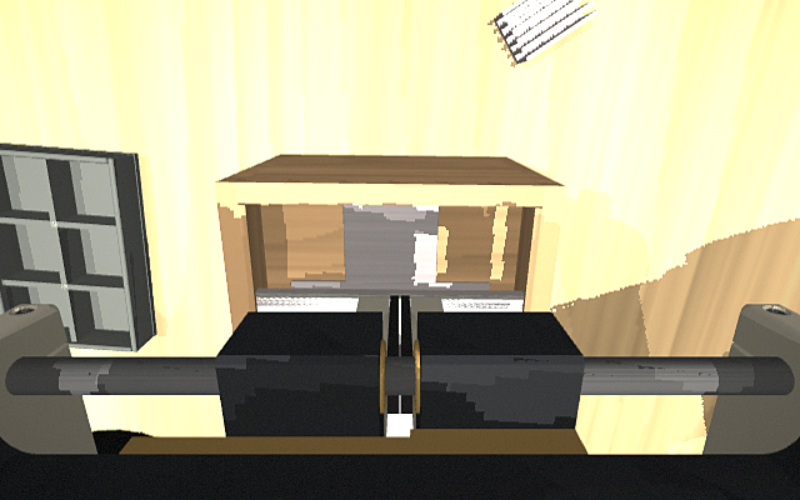

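The wrist view shows the unit's -y end wall (outer top corners at (217,183) and (563,186) in 800-wide pixels), the pad at columns 345–440 and rows 206–281, the lip edge at row ~289, and the heat sink at top right.

Run:
```python
from h import *
import pickle
f=pickle.load(open('w1.pkl','rb')); t=pickle.load(open('top0.pkl','rb'))
W=lambda u,v:((u+.5)*.8-.5,(v+.5)*.8-.5)
T=lambda u,v:((u+.5)/3.7-.5+130,(v+.5)/3.7-.5+115)
for n,p,z in [('cor+x-y',(217,183),.143),('cor-x-y',(563,186),.143),('inner+x',(245,205),.143),('inner-x',(543,208),.143),('padnear+x',(345,206),.123),('padnear-x',(440,206),.123),('padfar+x',(345,281),.123),('padfar-x',(438,281),.123),('lip+x',(256,289),.14),('lip-x',(524,292),.14)]: print(n,onz(f,*W(*p),z).round(4))
for a,b in [((575,308),(563,186)),((551,33),(217,183)),((540,215),(440,206)),((537,135),(345,206))]:
  print('tri',tri((t,*T(*a)),(f,*W(*b))).round(4))
H=[((676,327),None),((725,390),(593,10)),((765,356),(519,66)),]
# heat sink top corners in w1
print('hs',[onz(f,*W(*p),.03).round(4) for p in [(490,18),(518,66),(593,12)]])
for X in [(0.4852,-.089,.03),(.5115,-.1193,.03),(.4633,-.1565,.03),(.4373,-.1262,.03)]: print((np.array(proj(f,X))/.8).round(0))
```

```text
cor+x-y [0.6815 0.0009 0.143 ]
cor-x-y [ 0.4858 -0.0129  0.143 ]
inner+x [0.666  0.0125 0.143 ]
inner-x [0.4948 0.0007 0.143 ]
padnear+x [0.6109 0.0134 0.123 ]
padnear-x [0.5519 0.0087 0.123 ]
padfar+x [0.6088 0.064  0.123 ]
padfar-x [0.5477 0.0591 0.123 ]
lip+x [0.6619 0.0663 0.14  ]
lip-x [0.4959 0.0552 0.14  ]
tri [ 0.4838 -0.0161  0.1388]
tri [ 0.6755 -0.0019  0.1572]
tri [0.5519 0.0073 0.1259]
tri [0.6089 0.0099 0.1334]
hs [array([ 0.5195, -0.1156,  0.03  ]), array([ 0.4934, -0.0845,  0.03  ]), array([ 0.4441, -0.1256,  0.03  ])]
[529.  60.]
[501.  13.]
[576. -38.]
[602.  12.]
```

>>> servo_tool(targets=[{"angular":[0,0,0],"xyz":[-0.2,-0.4,2.0],"claw":0},{"angular":[0,0,0],"xyz":[0,0,2.5],"claw":0},{"angular":[0,0,0],"xyz":[0,0,2.5],"claw":0},{"angular":[0,0,0],"xyz":[0,0,2.0],"claw":0},{"angular":[0,0,0],"xyz":[0,0,0.8],"claw":0},{"angular":[0,0,0],"xyz":[0,0,0],"claw":0},{"angular":[0,0,0],"xyz":[0,0,0],"claw":0}])

```text
t: 3.5
eef_pos: [0.581, 0.0354, 0.1514]
ee_rot: [-3.141, -0.0, -1.495]
force: [0.3, -0.0, -0.5]
width: 0.0004
gripper_force: 0.0
```

>>> servo_tool(targets=[{"angular":[0,0,0],"xyz":[0,0,0.4],"claw":0},{"angular":[0,0,0],"xyz":[0,0,0.3],"claw":0},{"angular":[0,0,0],"xyz":[0,0,0.2],"claw":0},{"angular":[0,0,0],"xyz":[0,0,0],"claw":0},{"angular":[0,0,0],"xyz":[0,0,0],"claw":0},{"angular":[0,0,0],"xyz":[0,0,0],"claw":0}])

```text
t: 4.1
eef_pos: [0.581, 0.0355, 0.1421]
ee_rot: [-3.14, 0.0, -1.496]
force: [1.3, 1.3, 4.4]
width: 0.0004
gripper_force: 1.8
```

>>> servo_tool(targets=[{"angular":[0,0,0],"xyz":[0,0,0.3],"claw":0},{"angular":[0,0,0],"xyz":[0,0,0.3],"claw":0},{"angular":[0,0,0],"xyz":[0,0,0.15],"claw":0},{"angular":[0,0,0],"xyz":[0,0,0],"claw":0},{"angular":[0,0,0],"xyz":[0,0,0],"claw":0},{"angular":[0,0,0],"xyz":[0,0,0],"claw":0}])

```text
t: 4.7
eef_pos: [0.581, 0.0355, 0.1345]
ee_rot: [-3.14, 0.0, -1.496]
force: [0.6, 1.6, 6.2]
width: 0.0003
gripper_force: 3.3
```

>>> servo_tool(targets=[{"angular":[0,0,0],"xyz":[-0.6,0,0.05],"claw":0},{"angular":[0,0,0],"xyz":[-0.6,0,0],"claw":0},{"angular":[0,0,0],"xyz":[-0.5,0,0],"claw":0},{"angular":[0,0,0],"xyz":[-0.5,0,0],"claw":0},{"angular":[0,0,0],"xyz":[-0.5,0,0],"claw":0},{"angular":[0,0,0],"xyz":[-0.5,0,0],"claw":0},{"angular":[0,0,0],"xyz":[-0.5,0,0],"claw":0},{"angular":[0,0,0],"xyz":[0,0,0],"claw":0},{"angular":[0,0,0],"xyz":[0,0,0],"claw":0}])

```text
t: 5.6
eef_pos: [0.5776, 0.0711, 0.1338]
ee_rot: [3.141, -0.002, -1.496]
force: [0.2, -4.4, 7.4]
width: 0.0004
gripper_force: 3.5
```

>>> servo_tool(targets=[{"angular":[0,0,0],"xyz":[-0.8,0,0],"claw":0},{"angular":[0,0,0],"xyz":[-1.0,0,-0.2],"claw":0},{"angular":[0,0,0],"xyz":[-1.2,0,-0.1],"claw":0},{"angular":[0,0,0],"xyz":[-1.4,0,0],"claw":0},{"angular":[0,0,0],"xyz":[-1.4,0,0],"claw":0},{"angular":[0,0,0],"xyz":[-1.4,0,0],"claw":0},{"angular":[0,0,0],"xyz":[-1.4,0,0],"claw":0},{"angular":[0,0,0],"xyz":[-1.2,0,0],"claw":0},{"angular":[0,0,0],"xyz":[-1.0,0,0],"claw":0},{"angular":[0,0,0],"xyz":[-0.8,0,0],"claw":0},{"angular":[0,0,0],"xyz":[-0.4,0,0],"claw":0},{"angular":[0,0,0],"xyz":[0,0,0],"claw":0},{"angular":[0,0,0],"xyz":[0,0,0],"claw":0}])

```text
t: 6.9
eef_pos: [0.5689, 0.1921, 0.1367]
ee_rot: [-3.141, 0.001, -1.496]
force: [-0.5, -0.4, -0.5]
width: 0.0001
gripper_force: 0.0
```

>>> servo_tool(targets=[{"angular":[0,0,0],"xyz":[-0.3,0,0],"claw":0},{"angular":[0,0,0],"xyz":[-0.3,0,0],"claw":0},{"angular":[0,0,0],"xyz":[-0.2,0,0],"claw":0},{"angular":[0,0,0],"xyz":[0,0,0],"claw":0}])

```text
t: 7.3
eef_pos: [0.5684, 0.1971, 0.1368]
ee_rot: [3.141, -0.004, -1.497]
force: [4.2, -13.5, 1.5]
width: 0.0004
gripper_force: 6.6
```

>>> servo_tool(targets=[{"angular":[0,0,0],"xyz":[0.8,0,0],"claw":0},{"angular":[0,0,0],"xyz":[0.4,0,-0.5],"claw":0},{"angular":[0,0,0],"xyz":[0,0,-2.5],"claw":0},{"angular":[0,0,0],"xyz":[0,0,-4],"claw":0},{"angular":[0,0,0],"xyz":[0,0,-4],"claw":0},{"angular":[0,0,0],"xyz":[0,0,-2],"claw":0},{"angular":[0,0,0],"xyz":[0,0,0],"claw":0},{"angular":[0,0,0],"xyz":[0,0,0],"claw":0}])

```text
t: 8.1
eef_pos: [0.569, 0.1882, 0.2671]
ee_rot: [-3.141, 0.001, -1.497]
force: [-0.1, -0.2, -1.0]
width: 0.0006
gripper_force: 0.0
```

Run:
```python
from h import *
import pickle
f=grab('wrist'); pickle.dump(f,open('w2.pkl','wb')); a=cv2.resize(cv2.convertScaleAbs(f['color'],alpha=1.0),(800,500))
cv2.imwrite('pics/w2.png',a)
s=monitor.get_state();print(s['t'],s['eef_pos'],s['ee_rot'],s['force'])
```

```text
8.15 [0.5686333  0.18793108 0.26613563] [ 3.14100551e+00  4.44386986e-04 -1.49668016e+00] [-1.43079811  0.31923923 -0.47301251]
```

View pics/w2.png

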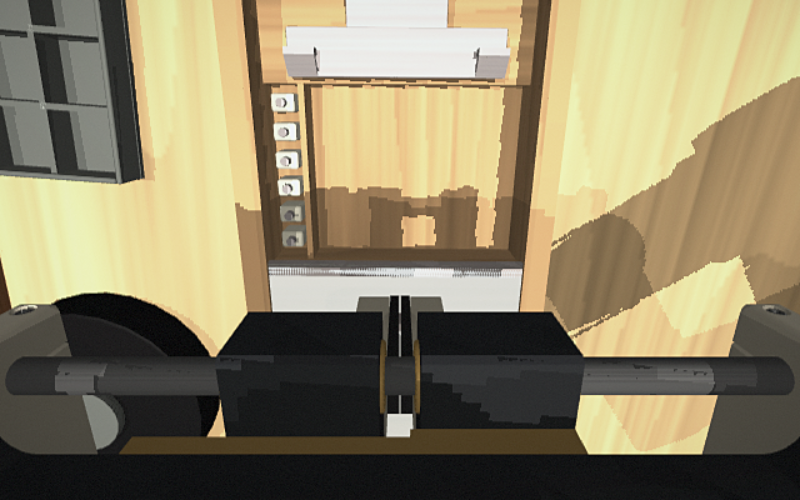

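The picture shows the door fully open. The compartment floor spans columns 312–510 and rows 85–248, with the spares row on the left (+x) and the step and catch at the top (-y).

>>> servo_tool(targets=[{"angular":[0,0,0],"xyz":[3.85,0.97,0.2],"claw":6},{"angular":[0,0,0],"xyz":[3.85,0.97,0.2],"claw":6},{"angular":[0,0,0],"xyz":[3.85,0.97,0.2],"claw":6},{"angular":[0,0,0],"xyz":[3.85,0.97,0.2],"claw":6},{"angular":[0,0,0],"xyz":[3.85,0.97,0.2],"claw":6},{"angular":[0,0,0],"xyz":[3.85,0.97,0.2],"claw":6},{"angular":[0,0,0],"xyz":[3.85,0.97,0.2],"claw":6},{"angular":[0,0,8.07],"xyz":[0,0,0],"claw":6},{"angular":[0,0,8.07],"xyz":[0,0,0],"claw":6},{"angular":[0,0,8.07],"xyz":[0,0,0],"claw":6},{"angular":[0,0,8.07],"xyz":[0,0,0],"claw":6},{"angular":[0,0,8.07],"xyz":[0,0,0],"claw":6},{"angular":[0,0,8.07],"xyz":[0,0,0],"claw":6},{"angular":[0,0,8.07],"xyz":[0,0,0],"claw":6},{"angular":[0,0,0],"xyz":[0,0,0],"claw":6},{"angular":[0,0,0],"xyz":[0,0,0],"claw":6}])

```text
t: 9.75
eef_pos: [0.521, -0.0859, 0.2517]
ee_rot: [3.141, -0.001, -2.478]
force: [0.7, -0.1, -1.0]
width: 0.0601
gripper_force: 0.0
```

Run:
```python
from h import *
import pickle
f=grab('wrist'); pickle.dump(f,open('w3.pkl','wb')); t=grab('top'); pickle.dump(t,open('top1.pkl','wb'))
s=monitor.get_state();print(s['t'],s['eef_pos'],s['ee_rot'],s['force'],s['width'])
print([ (np.array(proj(f,X))).round(0) for X in [(0.4852,-.089,.03),(.5115,-.1193,.03),(.4633,-.1565,.03),(.4373,-.1262,.03)]])
a=cv2.resize(f['color'][0:220,200:500],None,fx=2.0,fy=2.0,interpolation=cv2.INTER_CUBIC)
b=cv2.resize(t['color'][120:210,130:290],None,fx=2.4,fy=2.4,interpolation=cv2.INTER_CUBIC)
c=np.zeros((440,800,3),np.uint8);c[:440,:600]=a;cv2.imwrite('pics/w3.png',a)
d=cv2.resize(t['color'][120:210,130:290],None,fx=3.5,fy=3.5,interpolation=cv2.INTER_CUBIC);
g=pickle.load(open('w2.pkl','rb'));W=lambda u,v:((u+.5)*.8-.5,(v+.5)*.8-.5)
for n,p,z in [('bay+x-y',(314,86),.085),('bay-x-y',(507,86),.085),('bay+x+y',(314,249),.085),('bay-x+y',(503,249),.085),('lip+x',(268,266),.14),('lip-x',(522,266),.14),('step+x',(262,82),.104),('step-x',(530,84),.104)]: print(n,onz(g,*W(*p),z).round(4))
```

```text
9.85 [ 0.52116738 -0.08590545  0.25208046] [ 3.14115531e+00 -7.11311070e-04 -2.47931247e+00] [-1.06105353  0.54848381 -0.52517125] 0.06006444368143017
[array([338., 137.]), array([299., 139.]), array([298.,  78.]), array([339.,  76.])]
bay+x-y [0.6345 0.0984 0.085 ]
bay-x-y [0.5003 0.0883 0.085 ]
bay+x+y [0.6328 0.2187 0.085 ]
bay-x+y [0.4853 0.2076 0.085 ]
lip+x [0.6526 0.2131 0.14  ]
lip-x [0.4864 0.2006 0.14  ]
step+x [0.6648 0.0988 0.104 ]
step-x [0.4899 0.087  0.104 ]
```

View pics/w3.png

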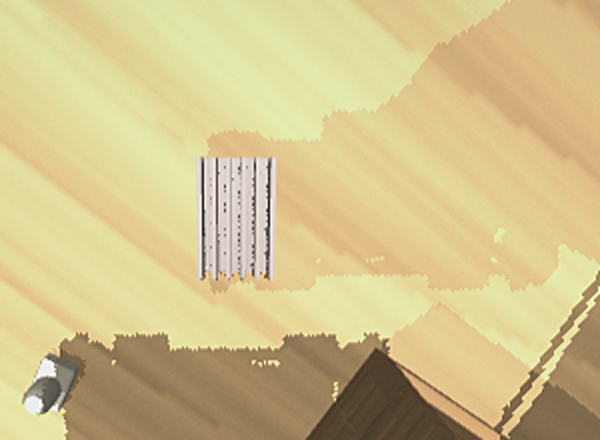

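The heat sink appears at crop corners (197,157), (275,157), (199,279), (272,279). It is aligned with the jaws and within 2 px of the top-view prediction.

Run:
```python
from h import *
import pickle
f=pickle.load(open('w3.pkl','rb'));t=pickle.load(open('top0.pkl','rb'))
T=lambda u,v:((u+.5)/3.7-.5+130,(v+.5)/3.7-.5+115)
P=lambda u,v:((u+.5)/2-.5+200,(v+.5)/2-.5)
# wrist corners: order matched to top corners 0..3
w=[(273,280),(198,280),(197,157),(275,157)];tt=[(676,327),(716,293),(765,356),(725,390)]
X=np.array([tri((f,*P(*a)),(t,*T(*b))) for a,b in zip(w,tt)]);print('tri',X.round(4),X.mean(0))
Z=np.array([onz(f,*P(*a),.03) for a in w]);c=Z.mean(0);print('w3',Z.round(4),c)
e=Z[0]+Z[1]-Z[2]-Z[3];print(np.degrees(np.arctan2(e[1],e[0])))
c=(c+[.4743,-.1228,.03])/2
s=monitor.get_state();p=s['eef_pos'];y=s['ee_rot'][2]
d=c-p;tx=np.array([np.cos(y),np.sin(y)]);ty=np.array([np.sin(y),-np.cos(y)])
print('target',c,'psi',np.degrees(y),'tool shift cm',100*d[:2]@tx,100*d[:2]@ty,'down to .024:',100*(p[2]-.024-.003))
```

```text
tri [[ 0.4871 -0.0885  0.0257]
 [ 0.5118 -0.1193  0.0297]
 [ 0.4639 -0.1567  0.0248]
 [ 0.4392 -0.126   0.0137]] [ 0.47548905 -0.12259661  0.02346149]
w3 [[ 0.488  -0.0885  0.03  ]
 [ 0.512  -0.1193  0.03  ]
 [ 0.4638 -0.1563  0.03  ]
 [ 0.44   -0.1259  0.03  ]] [ 0.47593883 -0.12253059  0.03      ]
37.70585218282001
target [ 0.47511942 -0.12266529  0.03      ] psi -142.0541405927075 tool shift cm 5.891730081141115 -0.06728738721441818 down to .024: 22.508045711949634
```

>>> servo_tool(targets=[{"angular":[0,0,0],"xyz":[2.9,0,0],"claw":6.6},{"angular":[0,0,0],"xyz":[2.95,-0.1,0],"claw":6.6},{"angular":[0,0,0],"xyz":[0,0,3.5],"claw":6.6},{"angular":[0,0,0],"xyz":[0,0,4],"claw":6.6},{"angular":[0,0,0],"xyz":[0,0,4],"claw":6.6},{"angular":[0,0,0],"xyz":[0,0,4],"claw":6.6},{"angular":[0,0,0],"xyz":[0,0,3.5],"claw":6.6},{"angular":[0,0,0],"xyz":[0,0,2],"claw":6.6},{"angular":[0,0,0],"xyz":[0,0,1.0],"claw":6.6},{"angular":[0,0,0],"xyz":[0,0,0.4],"claw":6.6},{"angular":[0,0,0],"xyz":[0,0,0],"claw":6.6},{"angular":[0,0,0],"xyz":[0,0,0],"claw":6.6}])

```text
t: 11.05
eef_pos: [0.4766, -0.1225, 0.0296]
ee_rot: [-3.141, 0.002, -2.482]
force: [-0.6, -0.1, -0.2]
width: 0.0657
gripper_force: 0.0
```

>>> servo_tool(force=15, targets=[{"angular":[0,0,0],"xyz":[0.1,0,0.2],"claw":6.6},{"angular":[0,0,0],"xyz":[0,0,0],"claw":3.5},{"angular":[0,0,0],"xyz":[0,0,0],"claw":3.5},{"angular":[0,0,0],"xyz":[0,0,0],"claw":3.5},{"angular":[0,0,0],"xyz":[0,0,0],"claw":3.5},{"angular":[0,0,0],"xyz":[0,0,0],"claw":3.5},{"angular":[0,0,0],"xyz":[0,0,0],"claw":3.5}])

```text
t: 11.75
eef_pos: [0.4751, -0.1231, 0.0267]
ee_rot: [-3.141, 0.0, -2.482]
force: [-0.4, 0.4, 2.9]
width: 0.0399
gripper_force: 15.0
```

>>> servo_tool(targets=[{"angular":[0,0,0],"xyz":[0,0,-1],"claw":3.5},{"angular":[0,0,0],"xyz":[0,0,-3],"claw":3.5},{"angular":[0,0,0],"xyz":[0,0,-4],"claw":3.5},{"angular":[0,0,0],"xyz":[0,0,-4],"claw":3.5},{"angular":[0,0,0],"xyz":[0,0,-4],"claw":3.5},{"angular":[0,0,0],"xyz":[0,0,-4],"claw":3.5},{"angular":[0,0,0],"xyz":[0,0,-2.5],"claw":3.5},{"angular":[0,0,-8.06],"xyz":[0,0,0],"claw":3.5},{"angular":[0,0,-8.06],"xyz":[0,0,0],"claw":3.5},{"angular":[0,0,-8.06],"xyz":[0,0,0],"claw":3.5},{"angular":[0,0,-8.06],"xyz":[0,0,0],"claw":3.5},{"angular":[0,0,-8.06],"xyz":[0,0,0],"claw":3.5},{"angular":[0,0,-8.06],"xyz":[0,0,0],"claw":3.5},{"angular":[0,0,-8.06],"xyz":[0,0,0],"claw":3.5},{"angular":[0,0,0],"xyz":[0,0,0],"claw":3.5}])

```text
t: 13.25
eef_pos: [0.4744, -0.1231, 0.2518]
ee_rot: [3.141, 0.0, -1.496]
force: [0.6, -0.1, -2.1]
width: 0.0398
gripper_force: 15.0
```

>>> servo_tool(targets=[{"angular":[0,0,0],"xyz":[-2.6,-1.0,0],"claw":3.5},{"angular":[0,0,0],"xyz":[-3.8,-1.5,0],"claw":3.5},{"angular":[0,0,0],"xyz":[-3.8,-1.5,0],"claw":3.5},{"angular":[0,0,0],"xyz":[-3.8,-1.5,0],"claw":3.5},{"angular":[0,0,0],"xyz":[-3.8,-1.5,0],"claw":3.5},{"angular":[0,0,0],"xyz":[-3.8,-1.5,0],"claw":3.5},{"angular":[0,0,0],"xyz":[-3,-1.0,0],"claw":3.5},{"angular":[0,0,0],"xyz":[-2,-0.8,0],"claw":3.5},{"angular":[0,0,0],"xyz":[0,0,0],"claw":3.5},{"angular":[0,0,0],"xyz":[0,0,0],"claw":3.5}])

```text
t: 14.25
eef_pos: [0.5579, 0.1496, 0.2513]
ee_rot: [3.141, -0.0, -1.499]
force: [-0.0, -0.8, -1.7]
width: 0.0401
gripper_force: 15.0
```

Run:
```python
from h import *
import pickle
f=grab('wrist'); pickle.dump(f,open('w4.pkl','wb')); cv2.imwrite('pics/w4.png',cv2.resize(f['color'],(800,500)))
s=monitor.get_state();print(s['t'],s['eef_pos'],s['ee_rot'],s['force'],s['width'],s['gripper_force'])
```

```text
14.3 [0.55789584 0.14910667 0.25141842] [ 3.14082869e+00 -3.29548226e-04 -1.49961780e+00] [-0.36084651 -0.12086439 -0.74311826] 0.039773873378202124 14.999911040067673
```

View pics/w4.png

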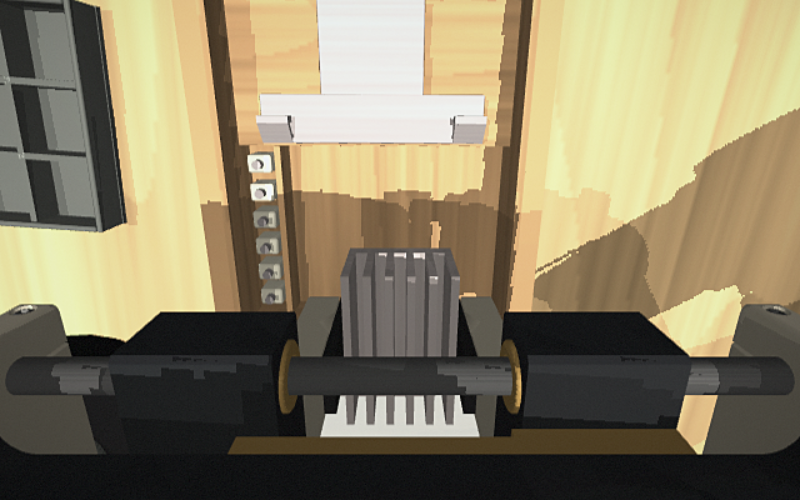

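The heat sink hangs straight between the jaws above the compartment, clear of the spares row on the left and the wall on the right. I'll lower it now.

>>> servo_tool(targets=[{"angular":[0,0,0],"xyz":[0,0,2],"claw":3.5},{"angular":[0,0,0],"xyz":[0,0,3],"claw":3.5},{"angular":[0,0,0],"xyz":[0,0,3],"claw":3.5},{"angular":[0,0,0],"xyz":[0,0,2.5],"claw":3.5},{"angular":[0,0,0],"xyz":[0,0,1.5],"claw":3.5},{"angular":[0,0,0],"xyz":[0,0,1],"claw":3.5},{"angular":[0,0,0],"xyz":[0,0,0.4],"claw":3.5},{"angular":[0,0,0],"xyz":[0,0,0],"claw":3.5},{"angular":[0,0,0],"xyz":[0,0,0],"claw":3.5}])

```text
t: 15.2
eef_pos: [0.5588, 0.1497, 0.1185]
ee_rot: [-3.14, 0.0, -1.498]
force: [-0.2, 0.2, -1.2]
width: 0.0399
gripper_force: 15.0
```

>>> servo_tool(targets=[{"angular":[0,0,0],"xyz":[0,0,0.2],"claw":3.5},{"angular":[0,0,0],"xyz":[0,0,0.15],"claw":3.5},{"angular":[0,0,0],"xyz":[0,0,0.1],"claw":3.5},{"angular":[0,0,0],"xyz":[0,0,0],"claw":3.5},{"angular":[0,0,0],"xyz":[0,0,0],"claw":3.5}])

```text
t: 15.7
eef_pos: [0.5583, 0.1497, 0.1131]
ee_rot: [3.142, -0.0, -1.498]
force: [-0.5, 0.5, -1.8]
width: 0.04
gripper_force: 15.0
```

>>> servo_tool(targets=[{"angular":[0,0,0],"xyz":[0,0,0.1],"claw":3.5},{"angular":[0,0,0],"xyz":[0,0,0.08],"claw":3.5},{"angular":[0,0,0],"xyz":[0,0,0],"claw":3.5},{"angular":[0,0,0],"xyz":[0,0,0],"claw":3.5}])

```text
t: 16.1
eef_pos: [0.5583, 0.1497, 0.1118]
ee_rot: [-3.141, 0.0, -1.498]
force: [-2.7, 0.8, 4.5]
width: 0.0399
gripper_force: 15.0
```

Contact with the floor (+4.5 N at the expected height of 0.112). Releasing.

>>> servo_tool(targets=[{"angular":[0,0,0],"xyz":[0,0,0],"claw":4.4},{"angular":[0,0,0],"xyz":[0,0,0],"claw":5.0},{"angular":[0,0,0],"xyz":[0,0,0],"claw":5.6},{"angular":[0,0,0],"xyz":[0,0,0],"claw":5.6},{"angular":[0,0,0],"xyz":[0,0,0],"claw":5.6},{"angular":[0,0,0],"xyz":[0,0,0],"claw":5.6}])

```text
t: 16.7
eef_pos: [0.5583, 0.1496, 0.1112]
ee_rot: [3.142, -0.0, -1.498]
force: [-0.3, -0.6, -0.3]
width: 0.0559
gripper_force: 0.0
```

>>> servo_tool(targets=[{"angular":[0,0,0],"xyz":[0,0,-1],"claw":5.6},{"angular":[0,0,0],"xyz":[0,0,-2],"claw":5.6},{"angular":[0,0,0],"xyz":[0,0,-3],"claw":5.6},{"angular":[0,0,0],"xyz":[0,0,-3],"claw":5.6},{"angular":[0,0,0],"xyz":[0,0,-3],"claw":0},{"angular":[0,0,0],"xyz":[0,0,-2],"claw":0},{"angular":[0,0,0],"xyz":[-3,0,0],"claw":0},{"angular":[0,0,0],"xyz":[-3,0,0],"claw":0},{"angular":[0,0,0],"xyz":[0,0,0],"claw":0},{"angular":[0,0,0],"xyz":[0,0,0],"claw":0}])

```text
t: 17.7
eef_pos: [0.5537, 0.21, 0.2518]
ee_rot: [-3.141, 0.0, -1.497]
force: [0.2, -0.5, -0.0]
width: 0.0136
gripper_force: 0.0
```

Run:
```python
from h import *
import pickle
f=grab('wrist'); pickle.dump(f,open('w5.pkl','wb')); cv2.imwrite('pics/w5.png',cv2.resize(f['color'],(800,500)))
s=monitor.get_state();print(s['t'],s['eef_pos'],s['ee_rot'],s['force'],s['width'],s['gripper_force'])
```

```text
17.75 [0.55377308 0.20945761 0.25169815] [-3.14141609e+00 -2.07996371e-05 -1.49727948e+00] [-0.02781812 -0.930892    0.35401461] 0.009521321380371983 0.0
```

View pics/w5.png

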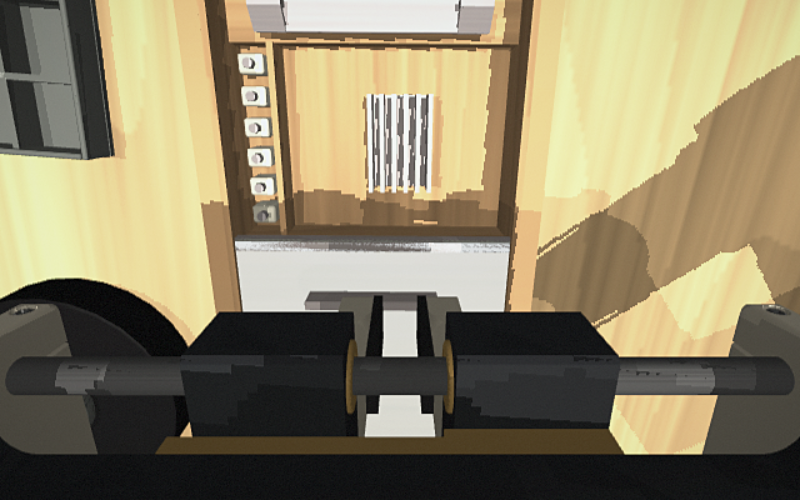

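The heat sink stands flat near the middle of the compartment floor (365–433, 95–192 px). The grip strip shows just ahead of the fingers at row ~299. Next the fingers go behind the strip.

>>> servo_tool(targets=[{"angular":[0,0,0],"xyz":[-3,-0.7,0],"claw":0},{"angular":[0,0,0],"xyz":[-3,-0.7,0],"claw":0},{"angular":[0,0,0],"xyz":[0,0,2],"claw":0},{"angular":[0,0,0],"xyz":[0,0,3],"claw":0},{"angular":[0,0,0],"xyz":[0,0,2],"claw":0},{"angular":[0,0,0],"xyz":[0,0,1],"claw":0},{"angular":[0,0,0],"xyz":[0,0,0.2],"claw":0},{"angular":[0,0,0],"xyz":[0,0,0],"claw":0},{"angular":[0,0,0],"xyz":[0,0,0],"claw":0}])

```text
t: 18.65
eef_pos: [0.5642, 0.2705, 0.1706]
ee_rot: [-3.14, 0.001, -1.498]
force: [-0.7, -0.6, -0.3]
width: 0.0004
gripper_force: 0.0
```

>>> servo_tool(targets=[{"angular":[0,0,0],"xyz":[0,0,0.25],"claw":0},{"angular":[0,0,0],"xyz":[0.5,0,0],"claw":0},{"angular":[0,0,0],"xyz":[0.5,0,0],"claw":0},{"angular":[0,0,0],"xyz":[0.5,0,0],"claw":0},{"angular":[0,0,0],"xyz":[0.7,0,0],"claw":0},{"angular":[0,0,0],"xyz":[1.0,0,0],"claw":0},{"angular":[0,0,0],"xyz":[1.2,0,0],"claw":0},{"angular":[0,0,0],"xyz":[1.2,0,0],"claw":0},{"angular":[0,0,0],"xyz":[1.2,0,0],"claw":0},{"angular":[0,0,0],"xyz":[1.2,0,0],"claw":0},{"angular":[0,0,0],"xyz":[1.2,0,0],"claw":0},{"angular":[0,0,0],"xyz":[1.0,0,0],"claw":0},{"angular":[0,0,0],"xyz":[1.0,0,0],"claw":0},{"angular":[0,0,0],"xyz":[0,0,0],"claw":0},{"angular":[0,0,0],"xyz":[0,0,0],"claw":0}])

```text
t: 20.15
eef_pos: [0.5719, 0.1581, 0.1667]
ee_rot: [-3.142, -0.001, -1.498]
force: [0.3, -0.1, -0.0]
width: 0.0002
gripper_force: 0.0
```

>>> servo_tool(targets=[{"angular":[0,0,0],"xyz":[0.7,0,0],"claw":0},{"angular":[0,0,0],"xyz":[0.7,0,0],"claw":0},{"angular":[0,0,0],"xyz":[0.6,0,0],"claw":0},{"angular":[0,0,0],"xyz":[0.5,0,0],"claw":0}])

```text
t: 20.55
eef_pos: [0.5737, 0.1338, 0.1668]
ee_rot: [-3.141, 0.001, -1.498]
force: [-1.8, 9.6, 0.5]
width: 0.0006
gripper_force: 5.1
```

>>> servo_tool(targets=[{"angular":[0,0,0],"xyz":[0.5,0,0],"claw":0},{"angular":[0,0,0],"xyz":[0.5,0,0],"claw":0},{"angular":[0,0,0],"xyz":[0.4,0,0],"claw":0},{"angular":[0,0,0],"xyz":[0.3,0,0],"claw":0},{"angular":[0,0,0],"xyz":[0,0,0],"claw":0}])

```text
t: 21.05
eef_pos: [0.5748, 0.1165, 0.1668]
ee_rot: [-3.141, 0.0, -1.498]
force: [-0.0, 1.7, 0.2]
width: 0.0004
gripper_force: 1.0
```

>>> servo_tool(targets=[{"angular":[0,0,0],"xyz":[0.3,0,0],"claw":0},{"angular":[0,0,0],"xyz":[0.3,0,0],"claw":0},{"angular":[0,0,0],"xyz":[0.2,0,0],"claw":0}])

```text
t: 21.35
eef_pos: [0.5753, 0.1118, 0.1668]
ee_rot: [-3.14, 0.006, -1.498]
force: [-6.9, 24.8, 2.3]
width: 0.0006
gripper_force: 12.7
```

The force rose to 24.8 N at the expected shut position, so the door is against its end stop. I'll back off and check.

>>> servo_tool(targets=[{"angular":[0,0,0],"xyz":[-0.6,0,0],"claw":0},{"angular":[0,0,0],"xyz":[-0.6,0,0],"claw":0},{"angular":[0,0,0],"xyz":[0,0,-2],"claw":0},{"angular":[0,0,0],"xyz":[0,0,-4],"claw":0},{"angular":[0,0,0],"xyz":[0,0,-4],"claw":0},{"angular":[0,0,0],"xyz":[-2,0,-2],"claw":0},{"angular":[0,0,0],"xyz":[0,0,0],"claw":0},{"angular":[0,0,0],"xyz":[0,0,0],"claw":0}])

```text
t: 22.15
eef_pos: [0.5726, 0.1405, 0.2866]
ee_rot: [3.141, -0.0, -1.498]
force: [0.1, 0.2, -0.6]
width: 0.0005
gripper_force: 0.0
```

Run:
```python
from h import *
import pickle
f=grab('wrist'); pickle.dump(f,open('w6.pkl','wb')); s2=grab('side')
a=cv2.resize(f['color'][:260,120:500],None,fx=2.1,fy=2.1); cv2.imwrite('pics/w6.png',a)
s0=pickle.load(open('side0.pkl','rb'))['color']
b=np.hstack([cv2.resize(x['color'] if isinstance(x,dict) else x,None,fx=1,fy=1)[112:190,295:415] for x in (s0,s2)])
cv2.imwrite('pics/s6.png',cv2.resize(b,None,fx=3.3,fy=3.3,interpolation=cv2.INTER_CUBIC))
s=monitor.get_state();print(s['t'],s['eef_pos'],s['force'])
```

```text
22.25 [0.57227439 0.14002546 0.28541887] [ 0.23132966 -0.75041827 -0.60084007]
```

View pics/w6.png

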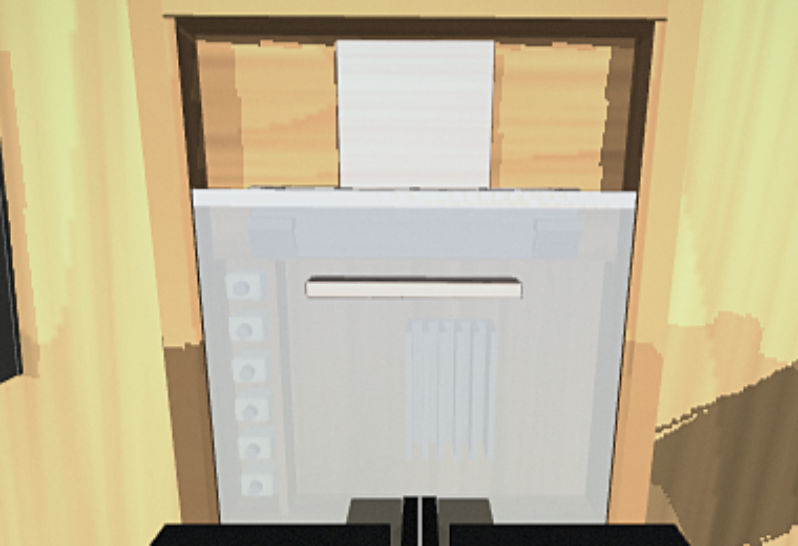

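The door is shut: its lip is at row ~190, the pad is visible in front of it, and the heat sink stands flat under the acrylic at (405–495, 320–460). A numeric check of door travel and pad height follows.

Run:
```python
from h import *
import pickle
f=pickle.load(open('w6.pkl','rb'))
C=lambda u,v:((u+.5)/2.1-.5+120,(v+.5)/2.1-.5)
a,b=onz(f,*C(193,189),.14),onz(f,*C(635,192),.14);print('lip',a.round(4),b.round(4),'mid',((a+b)/2).round(4),'(shut at start ~0.061, top 0.066)')
for r in (45,185):
  for z in (.123,.111): print(r,z,'pad width',np.linalg.norm(onz(f,*C(338.5 if r==45 else 340,r),z)-onz(f,*C(493.5 if r==45 else 491,r),z)).round(4))
g=pickle.load(open('w1.pkl','rb'));W=lambda u,v:((u+.5)*.8-.5,(v+.5)*.8-.5)
print('pad near edge',onz(f,*C(416,40),.123).round(4),'was',onz(g,*W(392,206),.123).round(4))
print('start pad w',[np.linalg.norm(onz(g,*W(345,206),z)-onz(g,*W(440,206),z)).round(4) for z in(.123,.111)])
```

```text
lip [0.662  0.0691 0.14  ] [0.4963 0.0579 0.14  ] mid [0.5791 0.0635 0.14  ] (shut at start ~0.061, top 0.066)
45 0.123 pad width 0.0583
45 0.111 pad width 0.0606
185 0.123 pad width 0.06
185 0.111 pad width 0.0624
pad near edge [0.5824 0.0097 0.123 ] was [0.5817 0.0111 0.123 ]
start pad w [np.float64(0.0592), np.float64(0.0619)]
```

View pics/s6.png

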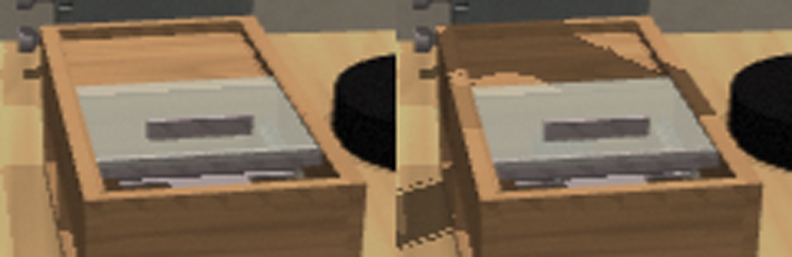

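The side view before and after matches: strip, lip and raised pad are in the same places, so the door is shut and latched. Handing in.

```bash
python3 -c "
from station import order
print(order.job_done())"
```

```text
the job is handed in; nothing more can be done
None
```

The heat sink is flat on the compartment floor with its fins up, the door is shut with the catch back up (checked in the wrist and side views), and I handed the job in at about 22 s; the hand-in gave no verdict.

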